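Switch the dust suction to the hood with the work

TASK

The half-carved workpiece is waiting at one of the two dust extraction hoods, but the suction is still on at the other. With the fingertips, push the slide gate of the hood at the workpiece fully open, and only then push the gate of the other hood fully shut, so that the extractor always has an open hood. The orange-padded lips of the gates are there to be pushed: do not pinch them, and leave everything else on the bench where it is.

Things in the scene. Friction and masses are not known exactly. Their poses are not given: they have to be found in the camera images.
- hood_work: Extraction hood with the workpiece at its mouth, left or right. Fixed. Bell mouth 132 mm wide, axis 72 mm up, slide-gate housing 108 mm wide, 126 high, 20 thick (32 over collars), elbow down into the bench. Reaches 111 mm before, 115 behind the gate, 138 mm up. Origin: bench, under the housing; x along the pipe, away from the robot, y the way the blade slides out, z up; yaw within 15 deg.
- hood_idle: The other hood, none at its mouth. Fixed. Bell mouth 132 mm wide, axis 72 mm up, slide-gate housing 108 mm wide, 126 high, 20 thick (32 over collars), elbow down into the bench. Reaches 111 mm before, 115 behind the gate, 138 mm up. Origin: bench, under the housing; x along the pipe, away from the robot, y the way the blade slides out, z up; yaw within 15 deg.
- gate_work (a joint): Blade of hood_work's gate, m: 0 shut, 0.065 open (stops), out along the hood's +y; starts at 0 to 0.015. Upright plate in the hood's x = 0; its outer end carries a lip bent to -x, square to the slide: 44 mm long, 60 to 140 mm above the bench, 10 mm thick with a pad on each face. Shut, 50 mm is free between housing side and inner pad. About 4 N friction, no spring, stays where left.
- gate_idle (a joint): Blade of hood_idle's gate, built just as gate_work, lip and pads too: m, 0 fully shut, 0.065 fully open (stops), sliding out along its hood's +y; starts open at 0.045 to 0.063. About 4 N friction, no spring, stays where left.
- inner_pad_work (a point): Lip of hood_work's gate, face towards the housing (push it along +y to open): orange pad 40 x 3 x 70 mm (hood's x, y, z), this point at its centre: 100 mm above the bench, 22 mm before the blade's plane, y = 0.1055 + gate_work in the hood's frame.
- outer_pad_work (a point): Lip of hood_work's gate, face away from the housing: orange pad 40 x 3 x 70 mm (hood's x, y, z), this point at its centre: 100 mm above the bench, 22 mm before the blade's plane, y = 0.1125 + gate_work in the hood's frame.
- inner_pad_idle (a point): Lip of hood_idle's gate, face towards the housing: orange pad 40 x 3 x 70 mm (hood's x, y, z), this point at its centre: 100 mm above the bench, 22 mm before the blade's plane, y = 0.1055 + gate_idle in the hood's frame.
- outer_pad_idle (a point): Lip of hood_idle's gate, face away from the housing (push it along -y to shut): orange pad 40 x 3 x 70 mm (hood's x, y, z), this point at its centre: 100 mm above the bench, 22 mm before the blade's plane, y = 0.1125 + gate_idle in the hood's frame.
- workpiece: Half-carved pale wooden blank with a hollow in it, 80 x 120 x 32 mm, loose on the bench in front of hood_work's mouth; origin under its middle.
- burr_stand: Loose orange block 50 x 60 x 22 mm with burrs standing in it to 56 mm; origin under its middle. Between the hoods, nearer the robot.
- spray_can: Loose upright spray can, 60 mm across, 170 mm high; origin under its middle. Behind and between the hoods.
- dust_brush: Loose bench brush about 200 mm long, lying at the left; origin under its handle line.
- grinder: Loose black hand grinder, 170 mm long, 27 mm thick, lying at the right; origin under its middle.
- sanding_block: Loose cork sanding block 55 x 95 x 34 mm at the right; origin under its middle.
- cup: Loose clear cup, 64 mm across, 70 mm high, behind and between the hoods; origin under its middle.

How it is judged:
By the outcome, as a careful person would: the job done as asked, in the order asked, and still so for the second after the job is handed in, with the robot touching nothing.
It also fails if it takes over 54 s, if anything falls off the work surface, if the arm or the gripper's body presses on something with over 40 N, if the wrist force passes 120 N, or if a joint passes its speed limit or range.

ROBOT

A 6-joint arm with a two-finger parallel gripper is mounted at the origin on the work surface. World frame = base frame: x ahead of the robot, y to its left, z up, the work surface at z = 0. Lengths are in mm, angles in rad, forces in N, time in s.
With the tool pointing down it reaches from about 300 to 775 mm from the base axis. Payload 14.6 kg.
Tool frame: the origin (TCP) lies midway between the tips of the shut fingers; the grasp point (between the pads) lies 19 mm behind it (tcp_to_grasp is the distance from the TCP to the grasp point, in mm); z points along the fingers, y is the line along which they close (so a half turn about z gives the same grasp; the last joint's range is limited). The gripper opens to 94 mm and grips with 3 to 60 N. Pads are 16 mm wide; open, the fingers measure 119 mm over their backs; the gripper's body (75 mm by 177 mm) begins 78 mm behind the grasp point.
Start: joints at [-1.276, 0.3, 1.521, -0, 1.321, -0.067], TCP at [194.67, -514.386, 184.746] pointing down, gripper open.
Joint ranges: [-3.03, 3.03], [-0.79, 2.21], [0.23, 2.52], [-1.04, 4.18], [0, 3.07], [-2.55, 2.55]. Speed limits (rad/s): [2.22, 2.22, 2.57, 3.14, 3.14, 3.14].

INTERFACE

Orientations are given as a rotation vector (axis times angle).
In Python, from workcell import get_obs, get_image, finish_job, tcp_to_grasp gives the robot as it stands.
- The arm moves only by the tool advance, called after "Emit:" by a JSON object that holds its "op" and its "data", one argument or row to a line. Schema: {"type":"object","properties":{"rows":{"type":"array","items":{"type":"array","items":{"type":"number"},"minItems":7,"maxItems":7},"minItems":1,"maxItems":12},"only":{"type":"string"},"quiet":{"type":"boolean"},"lines":{"type":"string"}},"required":["rows"],"additionalProperties":false}. rows is a list of rows, 1 to 12 of them, each of 7 numbers: dx, dy, dz in a scale on which 1.0 is 1000 mm, then a rotation vector rx, ry, rz in a scale on which 1.0 is pi/2 rad, then the opening from 0.0 (shut) to 1.0 (fully open); each row shifts and turns the commanded pose from where the row before left it, along the tool's axes as they then stand; what a row does not reach is not made up. A row lasts 1/12 s, in which the tool goes at most 41.7 mm and 0.125 rad, less where a joint would pass 70% of its speed; a pose out of reach is approached as far as the arm can. The fingers move at their own pace and stop on an object; the grip force is fixed at half the most. Time passes only in rows, so rows that do not move let the fingers close. The tool returns the time, the measured TCP pose, the force, the opening and the grip force at its end. only (a regular expression) keeps the lines of the reply that match it, lines (a string "A,B") keeps lines A to B, and quiet returns only ok. A shift or turn number past 1, either way, is cut back to 1. Input that does not fit is refused with a message, and nothing moves.
- get_obs(): the state, without advancing time (a new reading comes with each control period).
- get_image(name): name is "side" or "top" or "wrist"; returns a dict with "image" (384x512x3 uint8, red, green, blue), "fx", "fy", "cx", "cy" (pixels), "xyz" and "orientation" of the camera in the world; the wrist camera has in their place "tool_from_camera" (4x4, takes a point from camera to tool coordinates, whose origin is the TCP and whose axes are the flange's). Camera axes: x right, y up, looking along -z (the intrinsics and any distortion apply to the point x, -y, -z); pixel columns grow to the right and rows downward; lengths in mm; the calibration is good to about 2 mm. A picture is of the moment at which its call begins: read the wrist's pose just before it. There is no depth.
- finish_job(): hands the job in; it is judged then, once.
The state is a dict: "time": time; "joint_pos": joint angles; "joint_vel": joint speeds; "tau": joint torques, N m; "tool_pos": TCP position; "tool_rot": TCP orientation; "ft_force": force on the tool from outside, world axes, zero at the start; "torque": the same for the moment, N m; "width": opening from 0.0 (shut) to 1.0 (fully open); "grip_force": force on a finger pad.
Only numpy, scipy, OpenCV 4.12 (cv2) and the standard library are available. Lean on these libraries where they do the work, as an engineer would, in place of code of your own. Each camera call takes 0.05 s, during which the arm holds its last target. There are 200 camera calls.

## Working session

There is one attempt and no reset: what is moved stays moved. The work goes in short steps, Python scripts to look and compute and a tool call to move; the robot and the scene stay as the last step left them, time stands still between calls to the robot, and variables do not carry over. Pictures are saved under pics/ and viewed, at most 10 in all, crops included, and the job is handed in when it is done.

```bash
mkdir -p pics
```

Run:
```python
from workcell import *
import cv2,numpy as np
o=get_obs();print(o)
for n in("top","side"):
    d=get_image(n);cv2.imwrite(f"pics/{n}0.png",cv2.resize(d["image"][:,:,::-1],(800,600),interpolation=cv2.INTER_CUBIC));print({k:v for k,v in d.items() if k!="image"})
```

```text
{'time': 0.0, 'joint_pos': array([-1.27561230e+00,  3.00457149e-01,  1.52159710e+00, -1.93999376e-05,
        1.32068171e+00, -6.66456267e-02]), 'joint_vel': array([ 1.44177350e-03, -5.71784290e-04, -6.01801677e-04, -4.63690184e-04,
       -7.65771249e-05, -3.13229125e-04]), 'tau': array([-2.76929022e-03, -5.31802976e+01, -3.52739382e+01,  7.07623176e-02,
        2.43918254e-02, -8.99471388e-05]), 'tool_pos': array([ 194.57677577, -514.12290776,  184.18721486]), 'tool_rot': array([-3.08920371e+00, -5.65068774e-01,  2.34015060e-04]), 'ft_force': array([-0.3456381 ,  0.50391845,  0.63418593]), 'torque': array([ 0.06711952, -0.00135216, -0.00751813]), 'grip_force': 0.0, 'width': 0.9983191432742279}
{'fx': 440.3406363470114, 'fy': 440.3406363470114, 'cx': 259.70926987900464, 'cy': 196.41945068868907, 'xyz': array([ 3.19113970e+02, -1.09898624e+00,  1.48556964e+03]), 'orientation': array([ 0.13427749, -0.10889794, -1.58367724])}
{'fx': 487.3683724351792, 'fy': 487.3683724351792, 'cx': 254.3818072518394, 'cy': 183.2251066941031, 'xyz': array([   40.67329824, -1301.18283811,  1223.37238965]), 'orientation': array([ 0.88618853, -0.16969047, -0.34214177])}
```

View pics/top0.png

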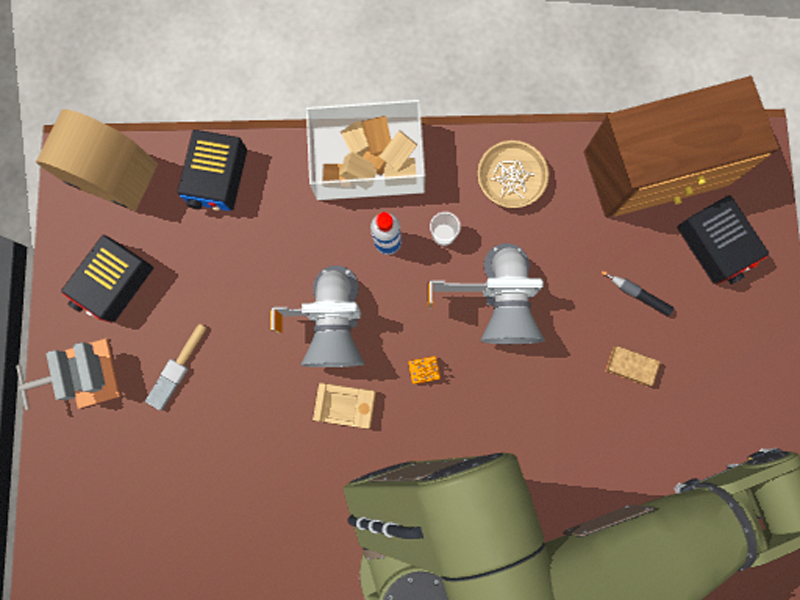

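View pics/side0.png

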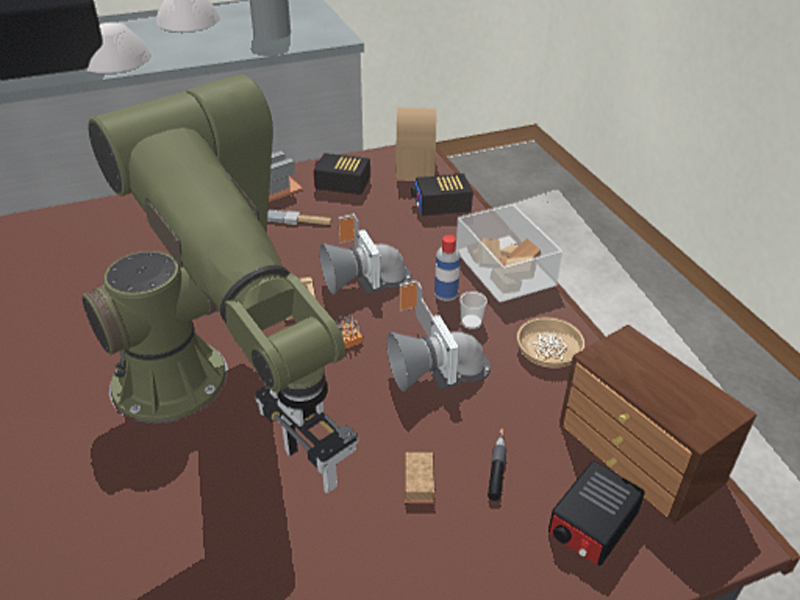

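Top: the workpiece (345,405) is at the left hood, so hood_work is left with its lip near (277,319). The idle lip is near (432,291). Side: the inner pads are at (347,229) and (409,296). I'll zoom in on both to measure.

Run:
```python
import cv2
from workcell import *
t=get_image("top")["image"][:,:,::-1];s=get_image("side")["image"][:,:,::-1]
cv2.imwrite("pics/t1.png",cv2.resize(t[150:240,165:365],None,fx=4,fy=4,interpolation=cv2.INTER_CUBIC))
cv2.imwrite("pics/s1.png",cv2.resize(s[130:250,200:320],None,fx=5,fy=5,interpolation=cv2.INTER_CUBIC))
```

```text
(no output)
```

View pics/t1.png

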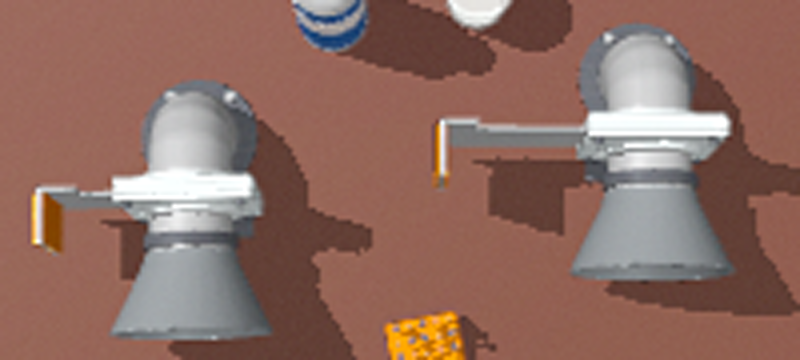

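View pics/s1.png

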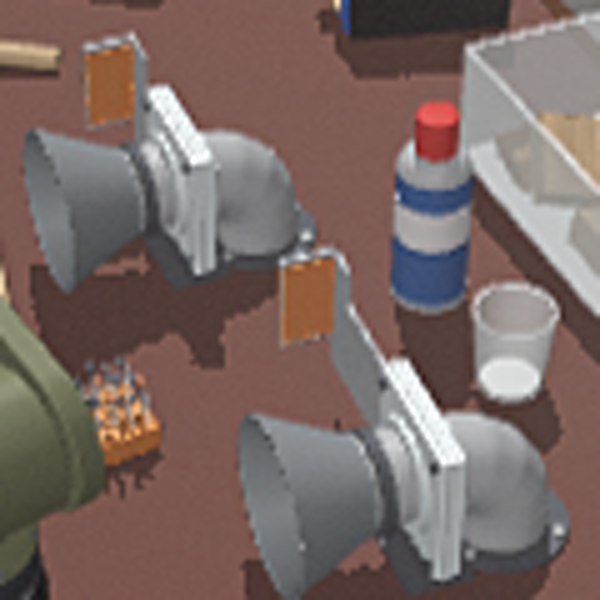

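Create fit.py:
```python
import numpy as np
from scipy.spatial.transform import Rotation as R
from scipy.optimize import least_squares
from workcell import *
def proj(d,P):
    c=R.from_rotvec(d["orientation"]).inv().apply(np.asarray(P)-d["xyz"])
    return np.c_[d["cx"]+d["fx"]*c[:,0]/-c[:,2], d["cy"]-d["fy"]*c[:,1]/-c[:,2]]
T=get_image("top");S=get_image("side")
tp=lambda a:(np.array(a)+.5)/4-.5+[165,150]
sp=lambda a:(np.array(a)+.5)/5-.5+[200,130]
M={"work":(tp([(113,178),(253,175),(255,195),(116,200),(40,188),(37,245)]),sp([(85,50),(133,40),(135,118),(87,128)])),
"idle":(tp([(590,113),(728,113),(727,135),(588,137),(443,121),(441,178)]),sp([(281,265),(333,255),(336,335),(282,345)]))}
for n,(a,b) in M.items():
    def f(p):
        x,y,w,q,zs=p
        A=[(10,54,126),(10,-54,126),(-10,-54,126),(-10,54,126),(0,109+q,140),(-44,109+q,140)]
        B=[(-42,104+q,135+zs),(-2,104+q,135+zs),(-2,104+q,65+zs),(-42,104+q,65+zs)]
        W=lambda L:R.from_euler('z',w).apply(L)+[x,y,0]
        return np.r_[(proj(T,W(A))-a).ravel(),(proj(S,W(B))-b).ravel()]
    s=least_squares(f,[600,0,0,30,0],x_scale=[100,100,.1,10,10]);x,y,w,q,zs=s.x
    print(n,s.x.round(3),np.abs(s.fun).max().round(2), s.fun.round(1))
    for k,h in(("in",104+q),("out",114+q)):print(k,(R.from_euler('z',w).apply([-22,h,100])+[x,y,0]).round(1))
```

```bash
python3 fit.py
```

```text
work [534.251 172.804   0.      1.462   3.343] 0.74 [ 0.6 -0.7  0.  -0.6 -0.5  0.7 -0.2  0.1 -0.  -0.4  0.5 -0.6 -0.6  0.7
 -0.7  0.7 -0.5 -0.7 -0.2 -0.7]
in [512.2 278.3 100. ]
out [512.2 288.3 100. ]
idle [ 5.77135e+02 -1.99185e+02 -3.00000e-02  5.91200e+01  2.55100e+00] 1.22 [-0.2 -0.5 -0.2 -0.1  0.1  0.6  0.3 -0.3  0.2 -0.7  0.6 -1.  -0.3  0.6
 -0.3  0.4 -1.2 -0.7 -0.7 -0.4]
in [560.1 -35.5 100. ]
out [560.4 -25.5 100. ]
```

hood_work is left, with its gate about 1.5 mm from shut. The idle gate is at about 59 mm. Next I shut the fingers, square the tool to the world and head over the work gate's gap.

The manual's scale: shifts go in shares of 1000 mm and turns go in shares of pi/2 rad. Converting my numbers, -30 mm / 1000 = -0.03, 12 mm / 1000 = 0.012, 0.12 rad / 1.5708 = 0.0764.

Emit:
{"op": "advance", "data": {
  "rows": [
    [0,0,0,0,0,0.0764,0],
    [0,0,0,0,0,0.0764,0],
    [0,0,0,0,0,0.0764,0],
    [0.012,-0.03,0,0,0,0,0],
    [0.012,-0.03,0,0,0,0,0],
    [0.012,-0.03,0,0,0,0,0],
    [0.012,-0.03,0,0,0,0,0],
    [0.012,-0.03,0,0,0,0,0],
    [0.012,-0.03,0,0,0,0,0],
    [0.012,-0.03,0,0,0,0,0],
    [0.012,-0.03,0,0,0,0,0],
    [0.012,-0.03,0,0,0,0,0]
  ]
}}

```text
time: 1.3
tool_pos: [302.4, -242.7, 184.8]
tool_rot: [3.141, 0.002, 0.0]
ft_force: [0.1, 0.6, 0.6]
width: 0.185
grip_force: 0.0
```

Converted, -30 mm / 1000 = -0.03, 12 mm / 1000 = 0.012.

Emit:
{"op": "advance", "data": {
  "rows": [
    [0.012,-0.03,0,0,0,0,0],
    [0.012,-0.03,0,0,0,0,0],
    [0.012,-0.03,0,0,0,0,0],
    [0.012,-0.03,0,0,0,0,0],
    [0.012,-0.03,0,0,0,0,0],
    [0.012,-0.03,0,0,0,0,0],
    [0.012,-0.03,0,0,0,0,0],
    [0.012,-0.03,0,0,0,0,0],
    [0.012,-0.03,0,0,0,0,0],
    [0.012,-0.03,0,0,0,0,0],
    [0.012,-0.03,0,0,0,0,0],
    [0.012,-0.03,0,0,0,0,0]
  ]
}}

```text
time: 2.3
tool_pos: [445.8, 117.8, 184.8]
tool_rot: [-3.142, -0.003, -0.0]
ft_force: [0.0, 0.1, 0.5]
width: 0.006
grip_force: 0.0
```

Converted, -27 mm / 1000 = -0.027, 14 mm / 1000 = 0.014.

Emit:
{"op": "advance", "data": {
  "rows": [
    [0.013,-0.027,0,0,0,0,0],
    [0.013,-0.027,0,0,0,0,0],
    [0.013,-0.027,0,0,0,0,0],
    [0.013,-0.027,0,0,0,0,0],
    [0.014,-0.027,0,0,0,0,0],
    [0,0,0,0,0,0,0],
    [0,0,0,0,0,0,0]
  ]
}}

```text
time: 2.88
tool_pos: [511.2, 252.0, 184.0]
tool_rot: [3.141, 0.005, -0.002]
ft_force: [0.2, 0.6, -0.1]
width: 0.002
grip_force: 0.0
```

Run:
```python
from workcell import *
import cv2,numpy as np
w=get_image("wrist");t=get_image("side")
print({k:v for k,v in w.items() if k!="image"},get_obs()["tool_pos"])
cv2.imwrite("pics/w2.png",np.hstack([cv2.resize(w["image"],(400,300)),cv2.resize(t["image"][100:250,170:370],(400,300),interpolation=cv2.INTER_CUBIC)])[:,:,::-1])
```

```text
{'fx': 336.38055386693037, 'fy': 336.38055386693037, 'cx': 245.6279893158949, 'cy': 190.661167102741, 'tool_from_camera': array([[-6.68496744e-04,  9.64373410e-01,  2.64543910e-01,
         7.71251194e+01],
       [ 9.99999696e-01,  5.38251083e-04,  5.64826872e-04,
         1.16474230e-01],
       [ 4.02312971e-04,  2.64544207e-01, -9.64373476e-01,
        -1.99536318e+02],
       [ 0.00000000e+00,  0.00000000e+00,  0.00000000e+00,
         1.00000000e+00]])} [511.00880358 250.68635311 184.59983878]
```

View pics/w2.png

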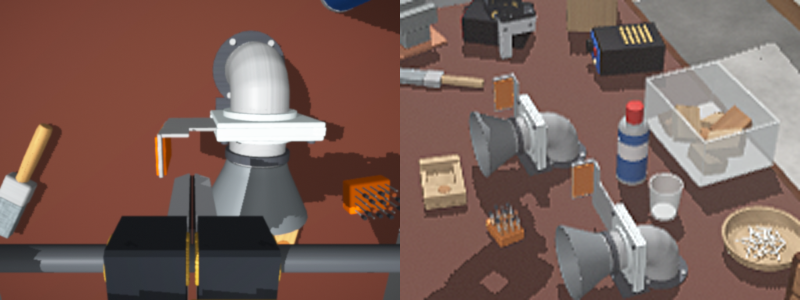

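The wrist view shows the shut fingertips at (192,178), between the lip at (165,140-178) and the housing's left end at (212,128). I'll check the fitted model against these pixels.

Run:
```python
from workcell import *
import numpy as np
from scipy.spatial.transform import Rotation as R
o=get_obs();w=get_image("wrist");M=w["tool_from_camera"]
for n,P in dict(lipback=(534,283.3,140),lipfront=(490,283.3,140),housL=(524,226.8,126),housR=(524,118.8,126),tcp=o["tool_pos"]).items():
    t=R.from_rotvec(o["tool_rot"]).inv().apply(np.array(P)-o["tool_pos"]);c=M[:3,:3].T@(t-M[:3,3])
    print(n,((w["cx"]+w["fx"]*c[0]/-c[2])*400/512,(w["cy"]-w["fy"]*c[1]/-c[2])*300/384))
```

```text
lipback (np.float64(157.62550803199375), np.float64(135.8766745210484))
lipfront (np.float64(159.107847994775), np.float64(179.11492852366405))
housL (np.float64(215.54048969603934), np.float64(142.59370946104195))
housR (np.float64(322.2725804651688), np.float64(142.70447893862521))
tcp (np.float64(191.9159752935648), np.float64(175.61417030691302))
```

The model agrees within a few pixels. I'll descend into the gap and push gently along +y, about 13 mm to contact, then to the stop.

Converted, 15 mm / 1000 = 0.015, 10 mm / 1000 = 0.01.

Emit:
{"op": "advance", "data": {
  "rows": [
    [0,0,0.015,0,0,0,0],
    [0,0,0.015,0,0,0,0],
    [0,0,0.015,0,0,0,0],
    [0,0,0.015,0,0,0,0],
    [0,0,0.015,0,0,0,0],
    [0,0,0.01,0,0,0,0],
    [0,0,0,0,0,0,0],
    [0,0,0,0,0,0,0]
  ]
}}

```text
time: 3.7
tool_pos: [511.3, 250.8, 100.1]
tool_rot: [3.142, 0.002, -0.0]
ft_force: [0.4, -0.2, 1.2]
width: 0.002
grip_force: 0.0
```

Converted, -5 mm / 1000 = -0.005.

Emit:
{"op": "advance", "data": {
  "rows": [
    [0,-0.005,0,0,0,0,0],
    [0,-0.005,0,0,0,0,0],
    [0,-0.005,0,0,0,0,0],
    [0,-0.005,0,0,0,0,0],
    [0,0,0,0,0,0,0]
  ]
}}

```text
time: 4.12
tool_pos: [511.4, 272.1, 100.2]
tool_rot: [-3.141, -0.004, -0.001]
ft_force: [0.5, 0.3, 1.1]
width: 0.001
grip_force: 0.0
```

Converted, -3 mm / 1000 = -0.003.

Emit:
{"op": "advance", "data": {
  "rows": [
    [0,-0.003,0,0,0,0,0],
    [0,-0.003,0,0,0,0,0],
    [0,-0.003,0,0,0,0,0],
    [0,0,0,0,0,0,0]
  ]
}}

```text
time: 4.45
tool_pos: [511.3, 280.7, 99.8]
tool_rot: [-3.141, -0.003, -0.0]
ft_force: [-0.3, -0.1, -0.7]
width: 0.004
grip_force: 0.3
```

Converted, -5 mm / 1000 = -0.005.

Emit:
{"op": "advance", "data": {
  "rows": [
    [0,-0.005,0,0,0,0,0],
    [0,-0.005,0,0,0,0,0]
  ]
}}

```text
time: 4.62
tool_pos: [511.1, 290.3, 99.7]
tool_rot: [3.141, 0.002, -0.001]
ft_force: [-1.5, -4.1, 3.3]
width: 0.002
grip_force: 2.3
```

Run:
```python
from workcell import *
import cv2,numpy as np
w=get_image("wrist");t=get_image("top")
cv2.imwrite("pics/w3.png",np.hstack([cv2.resize(w["image"],(400,300)),cv2.resize(t["image"][150:240,150:270],(400,300),interpolation=cv2.INTER_CUBIC)])[:,:,::-1])
```

```text
(no output)
```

View pics/w3.png

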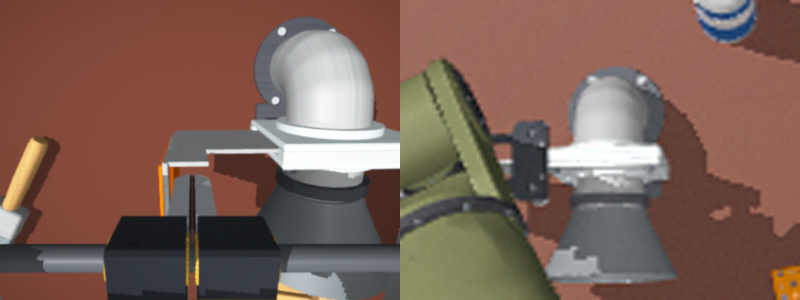

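Contact: the wrist image shows the finger at (168,180) on the inner pad, with 4 N of drag. I'll keep pushing, slowing near the stop.

Converted, -5 mm / 1000 = -0.005, -3 mm / 1000 = -0.003.

Emit:
{"op": "advance", "data": {
  "rows": [
    [0,-0.005,0,0,0,0,0],
    [0,-0.005,0,0,0,0,0],
    [0,-0.005,0,0,0,0,0],
    [0,-0.005,0,0,0,0,0],
    [0,-0.005,0,0,0,0,0],
    [0,-0.005,0,0,0,0,0],
    [0,-0.003,0,0,0,0,0],
    [0,-0.003,0,0,0,0,0]
  ]
}}

```text
time: 5.38
tool_pos: [510.8, 326.7, 99.6]
tool_rot: [3.141, 0.003, -0.001]
ft_force: [-2.9, -4.6, 0.4]
width: 0.003
grip_force: 2.1
```

Converted, -2 mm / 1000 = -0.002.

Emit:
{"op": "advance", "data": {
  "rows": [
    [0,-0.002,0,0,0,0,0],
    [0,-0.002,0,0,0,0,0],
    [0,-0.002,0,0,0,0,0]
  ]
}}

```text
time: 5.63
tool_pos: [510.8, 329.8, 99.5]
tool_rot: [3.136, 0.003, -0.003]
ft_force: [-6.7, -33.7, 10.9]
width: 0.001
grip_force: 17.0
```

The force jumped to 34 N, which suggests the stop. I'll back off and check the opening by vision.

Converted, -20 mm / 1000 = -0.02, 15 mm / 1000 = 0.015.

Emit:
{"op": "advance", "data": {
  "rows": [
    [0,0.005,0,0,0,0,0],
    [0,0.01,0,0,0,0,0],
    [0,0.015,0,0,0,0,0],
    [0,0.01,0,0,0,0,0],
    [0,0,-0.02,0,0,0,0],
    [0,0,-0.02,0,0,0,0],
    [0,0,-0.02,0,0,0,0],
    [0,0,-0.02,0,0,0,0],
    [0,0,0,0,0,0,0]
  ]
}}

```text
time: 6.38
tool_pos: [512.6, 292.1, 184.0]
tool_rot: [-3.139, -0.002, -0.009]
ft_force: [-0.4, -1.2, 0.5]
width: -0.001
grip_force: 0.0
```

Run:
```python
from workcell import *
import cv2,numpy as np
o=get_obs();w=get_image("wrist");t=get_image("side")
np.savez("w4.npz",M=w["tool_from_camera"],p=o["tool_pos"],r=o["tool_rot"])
cv2.imwrite("pics/w4.png",np.hstack([cv2.resize(w["image"][96:288,56:312],(480,360),interpolation=cv2.INTER_CUBIC),cv2.resize(t["image"][110:230,190:290],(300,360),interpolation=cv2.INTER_CUBIC)])[:,:,::-1])
```

```text
(no output)
```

View pics/w4.png

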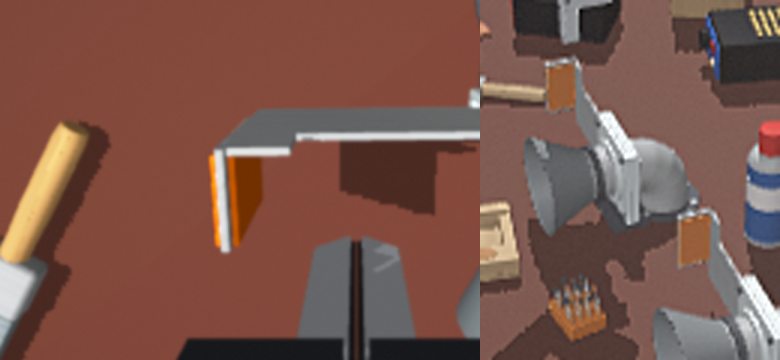

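Wrist view: the lip top runs from (222,151) to (226,250). Side view: the pad corners are at (66,67), (95,59), (97,104) and (69,110) in the right-hand panel. I'll solve for the gate position.

Create q.py:
```python
import numpy as np
from fit import proj,S,R,least_squares,get_image
def q_side(px,h):
    x,y,w=h
    def f(p):
        q,zs,dx=p;B=[(-42+dx,104+q,135+zs),(-2+dx,104+q,135+zs),(-2+dx,104+q,65+zs),(-42+dx,104+q,65+zs)]
        return (proj(S,R.from_euler('z',w).apply(B)+[x,y,0])-px).ravel()
    s=least_squares(f,[40,0,0]);return s.x.round(1),np.abs(s.fun).max()
```

```bash
python3 - <<'E' | tail -3
from q import *
px=(np.array([(66,67),(95,59),(97,104),(69,110)])+.5)/3-.5+[190,110]
print(q_side(px,(534.25,172.8,0)))
d=np.load("w4.npz");w=get_image("wrist");M=d["M"]
for a,X in(((222,151),534),((226,250),490)):
    u=(np.array(a)+.5)/1.875-.5+[56,96]
    c=np.array([(u[0]-w["cx"])/w["fx"],-(u[1]-w["cy"])/w["fy"],-1])
    r=R.from_rotvec(d["r"]);D=r.apply(M[:3,:3]@c);O=r.apply(M[:3,3])+d["p"];P=O+D*(140-O[2])/D[2];print(P.round(1),"q",P[1]-172.8-109)
E
```

```text
(array([  0.9,  48.1, -16. ]), np.float64(0.37835210916443884))
[534.1 345.4 140. ] q 63.61248978116538
[492.2 346.  140. ] q 64.23871866250613
```

The wrist view gives about 64 mm. With the measured travel of 63.5 mm and the stop force, that means the work gate is fully open. Next is the idle gate's outer side.

Converted, 28 mm / 1000 = 0.028, 5 mm / 1000 = 0.005.

Emit:
{"op": "advance", "data": {
  "rows": [
    [0.005,0.028,0,0,0,0,0],
    [0.005,0.028,0,0,0,0,0],
    [0.005,0.028,0,0,0,0,0],
    [0.005,0.028,0,0,0,0,0],
    [0.005,0.028,0,0,0,0,0],
    [0.005,0.028,0,0,0,0,0],
    [0.005,0.028,0,0,0,0,0],
    [0.005,0.028,0,0,0,0,0],
    [0.004,0.028,0,0,0,0,0],
    [0.004,0.028,0,0,0,0,0],
    [0,0,0,0,0,0,0],
    [0,0,0,0,0,0,0]
  ]
}}

```text
time: 7.63
tool_pos: [559.4, 11.2, 178.8]
tool_rot: [-3.141, 0.001, 0.002]
ft_force: [0.1, 0.2, -0.6]
width: 0.006
grip_force: 0.0
```

Run:
```python
from workcell import *
import cv2,numpy as np
o=get_obs();w=get_image("wrist");M=w["tool_from_camera"];print(o["tool_pos"])
from scipy.spatial.transform import Rotation as R
for n,P in dict(lipb=(582.4,-30.5,140),lipf=(538.5,-29.2,140),tcp=o["tool_pos"]).items():
    t=R.from_rotvec(o["tool_rot"]).inv().apply(np.array(P)-o["tool_pos"]);c=M[:3,:3].T@(t-M[:3,3])
    print(n,((w["cx"]+w["fx"]*c[0]/-c[2]-100)*2,(w["cy"]-w["fy"]*c[1]/-c[2]-84)*2))
cv2.imwrite("pics/w5.png",cv2.resize(w["image"][84:384,100:500],(800,600))[:,:,::-1])
```

```text
[559.43797937  11.24887281 178.7721951 ]
lipb (np.float64(406.3754064636562), np.float64(183.29222794302962))
lipf (np.float64(397.8252036342117), np.float64(295.990929058932))
tcp (np.float64(291.3056295090742), np.float64(281.57369932889276))
```

View pics/w5.png

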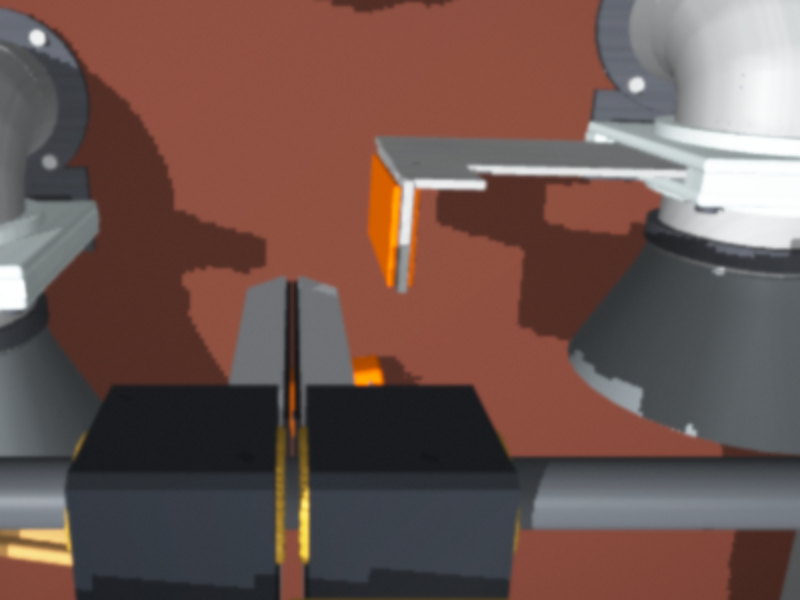

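The lip top is at (406,183) to (401,290), just as predicted, and the fingers at (292,282) are clear on its outer side. I'll descend and push along -y.

Converted, 16 mm / 1000 = 0.016, 15 mm / 1000 = 0.015.

Emit:
{"op": "advance", "data": {
  "rows": [
    [0,0,0.016,0,0,0,0],
    [0,0,0.016,0,0,0,0],
    [0,0,0.016,0,0,0,0],
    [0,0,0.016,0,0,0,0],
    [0,0,0.015,0,0,0,0],
    [0,0,0,0,0,0,0],
    [0,0.008,0,0,0,0,0],
    [0,0.008,0,0,0,0,0],
    [0,0.005,0,0,0,0,0],
    [0,0.005,0,0,0,0,0],
    [0,0.005,0,0,0,0,0]
  ]
}}

```text
time: 8.6
tool_pos: [560.1, -19.0, 101.6]
tool_rot: [-3.141, -0.002, -0.002]
ft_force: [-1.7, 3.9, 3.4]
width: 0.006
grip_force: 2.2
```

Converted, 5 mm / 1000 = 0.005, 3 mm / 1000 = 0.003.

Emit:
{"op": "advance", "data": {
  "rows": [
    [0,0.005,0,0,0,0,0],
    [0,0.005,0,0,0,0,0],
    [0,0.005,0,0,0,0,0],
    [0,0.005,0,0,0,0,0],
    [0,0.005,0,0,0,0,0],
    [0,0.005,0,0,0,0,0],
    [0,0.005,0,0,0,0,0],
    [0,0.003,0,0,0,0,0]
  ]
}}

```text
time: 9.27
tool_pos: [559.7, -57.4, 100.6]
tool_rot: [-3.142, -0.002, 0.001]
ft_force: [-1.3, 3.0, 2.5]
width: 0.004
grip_force: 2.1
```

Converted, 4 mm / 1000 = 0.004, 3 mm / 1000 = 0.003.

Emit:
{"op": "advance", "data": {
  "rows": [
    [0,0.004,0,0,0,0,0],
    [0,0.003,0,0,0,0,0],
    [0,0.003,0,0,0,0,0],
    [0,0.002,0,0,0,0,0],
    [0,0.002,0,0,0,0,0]
  ]
}}

```text
time: 9.68
tool_pos: [559.7, -70.9, 100.6]
tool_rot: [-3.141, -0.003, 0.001]
ft_force: [-3.8, 4.8, 2.0]
width: 0.005
grip_force: 2.1
```

Converted, 2 mm / 1000 = 0.002.

Emit:
{"op": "advance", "data": {
  "rows": [
    [0,0.002,0,0,0,0,0],
    [0,0.002,0,0,0,0,0]
  ]
}}

```text
time: 9.85
tool_pos: [559.6, -74.4, 100.6]
tool_rot: [-3.141, -0.003, 0.001]
ft_force: [-3.5, 21.3, 4.9]
width: 0.003
grip_force: 10.6
```

The stop came near the expected place. One more small nudge, then back off and rise.

Converted, 1 mm / 1000 = 0.001.

Emit:
{"op": "advance", "data": {
  "rows": [
    [0,0.001,0,0,0,0,0],
    [0,0,0,0,0,0,0]
  ]
}}

```text
time: 10.02
tool_pos: [559.6, -74.2, 100.6]
tool_rot: [-3.139, -0.003, 0.001]
ft_force: [-3.2, 14.9, 4.4]
width: 0.002
grip_force: 7.3
```

Emit:
{"op": "advance", "data": {
  "rows": [
    [0,-0.005,0,0,0,0,0],
    [0,-0.01,0,0,0,0,0],
    [0,-0.015,0,0,0,0,0],
    [0,0,-0.02,0,0,0,0],
    [0,0,-0.02,0,0,0,0],
    [0,0,-0.02,0,0,0,0],
    [0,0,-0.02,0,0,0,0],
    [0,0,-0.015,0,0,0,0],
    [-0.025,0,0,0,0,0,0],
    [-0.025,0,0,0,0,0,0],
    [-0.025,0,0,0,0,0,0],
    [0,0,0,0,0,0,0]
  ]
}}

```text
time: 11.02
tool_pos: [482.3, -45.7, 196.0]
tool_rot: [3.141, 0.003, 0.0]
ft_force: [0.2, -0.2, 0.8]
width: 0.006
grip_force: 0.0
```

Run:
```python
from workcell import *
import cv2,numpy as np
o=get_obs();w=get_image("wrist");t=get_image("side")
np.savez("w6.npz",M=w["tool_from_camera"],p=o["tool_pos"],r=o["tool_rot"])
cv2.imwrite("pics/w6.png",np.hstack([cv2.resize(w["image"],(480,360)),cv2.resize(t["image"][110:254,190:310],(300,360),interpolation=cv2.INTER_CUBIC)])[:,:,::-1])
```

```text
(no output)
```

View pics/w6.png

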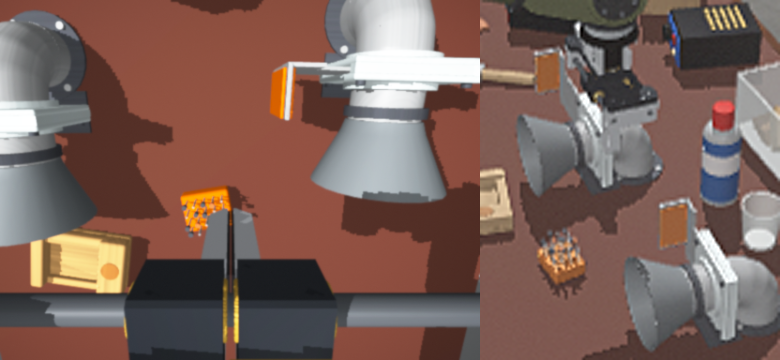

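Both pads stand clear. The idle lip is now at (291,65) to (288,119) in the wrist view. I'll compute its position.

Run:
```python
import numpy as np
from workcell import *
from scipy.spatial.transform import Rotation as R
d=np.load("w6.npz");w=get_image("wrist");M=d["M"]
for a in((291,65),(288,119)):
    u=(np.array(a)+.5)/.9375-.5
    c=np.array([(u[0]-w["cx"])/w["fx"],-(u[1]-w["cy"])/w["fy"],-1])
    r=R.from_rotvec(d["r"]);D=r.apply(M[:3,:3]@c);O=r.apply(M[:3,3])+d["p"];P=O+D*(140-O[2])/D[2];h=R.from_euler('z',.03).apply(P-[577.1,-199.2,0]);print(P.round(1),h.round(1),"q",h[1]-109)
```

```text
[579.5 -92.1 140. ] [ -0.8 107.1 140. ] q -1.875934471606655
[538.8 -91.8 140. ] [-41.5 106.2 140. ] q -2.816270250606962
```

```bash
python3 -c "
from workcell import *
print(finish_job())"
```

```text
the job is handed in; nothing more can be done
None
```

I pushed the gate at the workpiece (left hood) open to its stop, then the idle (right) gate shut to its stop; push forces and wrist-camera readings (about 64 mm and 0 mm, within a few mm) agree, and the job was handed in after about 11 s with the robot touching nothing.

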